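# Fit the dish lamp on its curved rod and hang the light shield

### The job

Get the little illumination stand ready round the culture dish. Thread the lamp carriage onto the open end of the curved steel rod with its lens facing the dish, slide it all the way round the bend until it rests against the brass stop collar and let go; then lift the black light shield out of its white rack and hang it on the stand's two upright hinge pins, fully down on both. Do not disturb the dish, the black objective can or the filter cube.

Things in the scene. Friction and masses are not known exactly. Their poses are not given: they have to be found in the camera images.
- stand: Fixed stand: dark plate 275 x 295 x 10 mm, curved rod on its right and far side, hinge post on its left. Origin on the table under the centre of the rod's arc; z up, x roughly away from the robot, y to its left. Sizes in mm; offsets of the stand's points are in this frame.
- rod_tip (a point): the open end of the rod, at (-40, -120, 85) of the stand. The level steel rod, 10 mm thick with a rounded tip, runs straight along +x from here to (0, -120), then follows a quarter circle of radius 120 about the stand's origin, counter-clockwise seen from above, to rod_home. Clear below and beside for the lamp
- rod_bend (a point): point on the rod's axis half-way round the quarter circle, at (85, -85, 85) of the stand
- rod_home (a point): point on the rod's axis at (120, 0, 85) of the stand, where the travel direction is the stand's +y: here the centre of the lamp's bore belongs when its sleeve meets the brass stop collar (22 mm diameter, 12 long, face about 14 mm farther on). The rod ends in a post, 16 mm diameter, 96 high, at (112, 42)
- dish_pad (a point): top centre of the grey round pad at (0, 0, 13) of the stand, where the dish stands
- pintle_low (a point): foot of the lower brass hinge pin, at (-85, 120, 32) of the stand: upright, 6 mm diameter, 12 mm tall, tapered tip, standing on a bracket 14 mm wide, 8 thick, that juts along the stand's +x from a post 14 x 22 mm, 96 high, centred 22 mm from the pin toward -x
- pintle_high (a point): foot of the upper hinge pin, alike, straight above the lower one at (-85, 120, 96) of the stand; the under side of its bracket is 88 mm above the table
- lamp_bore (a point): bore centre of the loose lamp carriage, 47 mm above its flat underside; x along the bore, z up, lens on +y. Sleeve 26 long, 26 outside, bore 15 right through; lamp body below 34 (x) x 50 (y) x 36 high; upright orange grip fin above, 30 (x) x 10 (y), from 13 to 53 mm over this point. 180 g, hangs upright. On the rod +x points from open end to collar, +y to the dish
- lamp_lens (a point): centre of the yellow lens face of the lamp carriage, at (0, 26, -28) mm from the bore's centre in the lamp's axes
- shield_grip (a point): centre of the orange grip bar on top of the loose black light shield: bar 36 (x) x 10 (y) x 26 mm high; panel below it 90 (x) x 6 (y) x 96 high, lower edge 108 mm under this point. x runs along the panel away from the hinge edge, z up. 120 g. It stands upright in the rack's slot, 20 mm deep: pull it straight up
- socket_low (a point): centre of the lower mouth of the shield's lower hinge socket, at (-56, 0, -96) from shield_grip: upright knuckle 18 outside, 12 high, bore 10 right through. Fully down it coincides with pintle_low. Bring the shield in sideways 15 to 40 mm above its hung height, so that the lower knuckle passes between the two brackets, then lower it onto both pins
- socket_high (a point): the same for the upper socket, at (-56, 0, -32) from shield_grip; belongs on pintle_high. The hung shield swings freely and its angle does not matter; along the stand's +x from the pins is clear
- rack: fixed white slotted rack, 76 x 56 x 26 mm, holding the shield; origin under its centre on the table; slot along its x
- dish: 60 mm petri dish, 14 mm high, loose on the stand's pad; origin at the centre of its underside; leave alone
- can: black cylindrical objective can, 41 mm diameter, 68 mm tall, loose, standing; origin at the centre of its underside; leave alone
- cube: black filter cube 43 x 34 x 32 mm with coloured round windows, loose; origin at the centre of its underside; leave alone

How it is judged:
By the outcome, as a careful person would: the job done as asked, in the order asked, and still so for the second after the job is handed in, with the robot touching nothing.
It also fails if it takes over 67 s, if anything falls off the work surface, if the arm or the gripper's body presses on something with over 40 N, if the wrist force passes 120 N, or if a joint passes its speed limit or range.

### The arm

A 6-joint arm with a two-finger parallel gripper is mounted at the origin on a cart in front of the work surface, level with it; the furniture and walls round the work are solid. World frame = base frame: x ahead of the robot, y to its left, z up, the work surface at z = 0. Lengths are in m, angles in rad, forces in N, time in s.
With the tool pointing down it reaches from about 0.325 to 0.9 m from the base axis. Payload 3.5 kg.
Tool frame: the origin (TCP) lies midway between the tips of the shut fingers; the grasp point (between the pads) lies 19 mm behind it; z points along the fingers, y is the line along which they close (so a half turn about z gives the same grasp; the last joint's range is limited). The gripper opens to 85 mm and grips with 20 to 120 N. Pads are 22 mm wide; open, the fingers measure 114 mm over their backs; the gripper's body (76 mm by 85 mm) begins 54 mm behind the grasp point. The pads swing forward as they close: fully open they stand 13 mm farther back than shut.
Start: joints at [-1.371, 0.276, -0.026, 1.268, 0, 1.467], TCP at [0.186, -0.597, 0.231] pointing down, gripper open.
Joint ranges: [-3.12, 3.12], [-0.85, 1.88], [-1.08, 1.24], [-1.95, 2.15], [-1.57, 1.53], [-3.14, 3.14]. Speed limits (rad/s): [2.57, 2.57, 3.14, 3.14, 3.14, 3.14].

### API

Orientations are given as a rotation vector (axis times angle).
In Python, from workcell import * gives the robot as it stands.
- The arm moves only by the shell command python3 -m inch 'ROWS' [FORCE]. ROWS is JSON, a list of rows, each an object of numbers: "claw": the closure, from 0 (fully open) to 1 (shut); "tx", "ty", "tz": the shift along the tool's x, y, z in cm; "rx", "ry", "rz": the turn, a rotation vector about the tool's x, y, z in degrees. In form: [{"claw": .., "tx": .., "ty": .., "tz": .., "rx": .., "ry": .., "rz": ..}, ...]. A call has 1 to 8 rows; each row is the pose to reach, as a shift and turn from the pose commanded when the call began, along the tool's axes at that moment; what a row does not reach only later rows make up. A row lasts 1/8 s, in which the tool goes at most 62.5 mm and 10.7 degrees, less where a joint would pass 70% of its speed; a pose out of reach is approached as far as the arm can. A call with a gripper value outside its range is refused whole. The fingers move at their own pace and stop on an object; FORCE is the grip in N (left out, the last holds). Time passes only in rows, so rows that repeat a pose let the fingers close. It gives the time, the measured TCP pose, the force, the opening and the grip force at its end, in the units of the state.
- get_obs(): the state, without advancing time (a new reading comes with each control period).
- get_image(name): name is "side" or "top"; returns (picture, depth): 400x640x3 uint8, red, green, blue; 400x640 float32, m along the optical axis (not along the pixel's ray), 0 where there is no reading.
- get_calibration(name): a dict with "mtx" (3x3 intrinsics, pixels), "position" and "orientation" of the camera in the world. Camera axes: x right, y up, looking along -z (the intrinsics and any distortion apply to the point x, -y, -z); pixel columns grow to the right and rows downward; lengths in m; the calibration is good to about 2 mm. A picture is of the moment at which its call begins. get_calibration takes no time and is no camera call.
- job_done(): hands the job in; it is judged then, once.
The state is a dict: "time_s": time; "joints": joint angles; "joint_velocities": joint speeds; "joint_efforts": joint torques, N m; "position": TCP position; "ee_rot": TCP orientation; "wrist_force": force on the tool from outside, world axes, zero at the start; "ft_torque": the same for the moment, N m; "grip_width": opening from 0.0 (shut) to 1.0 (fully open); "grasp_force": force on a finger pad.
Only numpy, scipy, OpenCV 4.12 (cv2) and the standard library are available. Lean on these libraries where they do the work, as an engineer would, in place of code of your own. Each camera call takes 0.05 s, during which the arm holds its last target. There are 200 camera calls.

## Working session

There is one attempt and no reset: what is moved stays moved. The work goes in short steps, Python scripts to look and compute and a shell command to move; the robot and the scene stay as the last step left them, time stands still between calls to the robot, and variables do not carry over. Pictures are saved under pics/ and viewed, at most 10 in all, crops included, and the job is handed in when it is done.

```bash
ls; mkdir -p pics; cat > h.py <<'E'
from workcell import *
import numpy as np, cv2
from scipy.spatial.transform import Rotation as R
def cal(n):
    c=get_calibration(n); o=np.array(c['orientation'],float)
    M=o if o.shape==(3,3) else (R.from_rotvec(o).as_matrix() if o.size==3 else R.from_quat(o).as_matrix())
    return np.array(c['mtx']),np.array(c['position']),M,c
def cloud(n,d):
    K,p,M,_=cal(n); v,u=np.mgrid[:400,:640]
    X=np.stack([(u-K[0,2])/K[0,0]*d,-(v-K[1,2])/K[1,1]*d,-d],-1)
    return X@M.T+p
def ray(n,u,v,z):
    K,p,M,_=cal(n); r=M@np.array([(u-K[0,2])/K[0,0],-(v-K[1,2])/K[1,1],-1]); return p+r*(z-p[2])/r[2]
def proj(n,P):
    K,p,M,_=cal(n); q=(np.asarray(P)-p)@M; return np.stack([K[0,2]+K[0,0]*q[...,0]/-q[...,2],K[1,2]-K[1,1]*q[...,1]/-q[...,2]],-1)
E
python3 - <<'E'
from h import *
for n in('top','side'):
    print(n,get_calibration(n)); im,d=get_image(n); cv2.imwrite(f'pics/{n}0.png',im[...,::-1]); np.savez(f'{n}0',im=im,d=d)
print(get_obs())
E
```

```text
pics
top {'mtx': array([[459.29671158,   0.        , 314.87333344],
       [  0.        , 459.29671158, 190.69074435],
       [  0.        ,   0.        ,   1.        ]]), 'position': array([0.28174642, 0.00963357, 1.25243646]), 'orientation': array([ 0.15938809, -0.12932284, -1.56008924])}
side {'mtx': array([[450.49706246,   0.        , 310.56852966],
       [  0.        , 450.49706246, 201.25192448],
       [  0.        ,   0.        ,   1.        ]]), 'position': array([-0.45737651,  0.42083042,  0.96233199]), 'orientation': array([ 0.56843272, -0.84626137, -1.80933424])}
{'time_s': 0.1, 'joints': array([-1.37138117e+00,  2.77083977e-01, -2.77733191e-02,  1.26797989e+00,
       -3.81639940e-05,  1.46740312e+00]), 'joint_velocities': array([-1.18684715e-03, -2.29136411e-03,  2.81299058e-03,  1.17354932e-03,
        8.80771205e-05, -6.52824863e-04]), 'joint_efforts': array([ 7.89254477e-05, -4.46708786e+01,  2.96128446e+01,  8.44369875e-03,
       -1.32194468e-04, -8.69633709e-06]), 'position': array([ 0.186218  , -0.59586609,  0.23024078]), 'ee_rot': array([-3.10364027e+00, -4.73527977e-01,  2.13593744e-04]), 'wrist_force': array([-0.19361111,  0.59719354, -0.10095608]), 'ft_torque': array([0.00490113, 0.02299503, 0.01013897]), 'grasp_force': 0.0, 'grip_width': 1.0006009818694444}
```

View pics/top0.png

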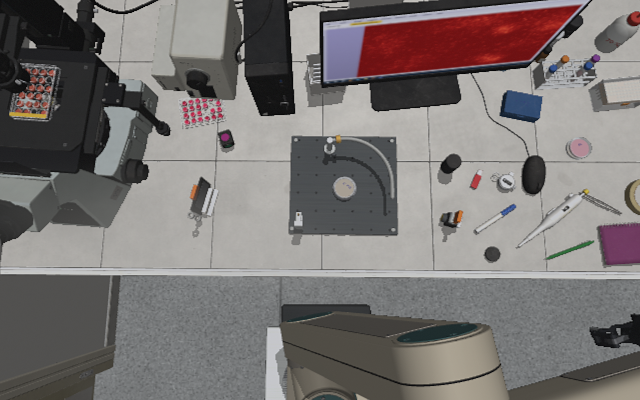

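View pics/side0.png

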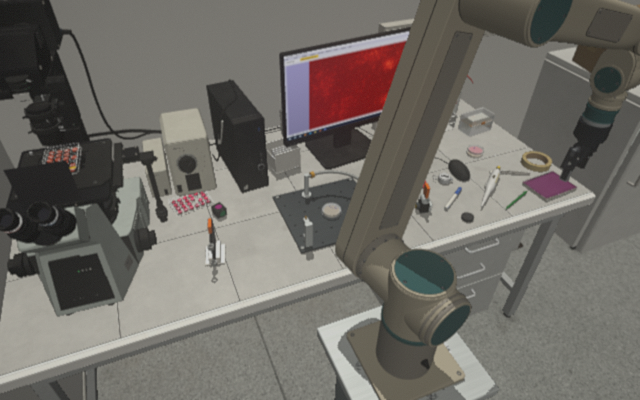

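Top view: dish (344,188), stand plate spanning (290..398,136..236), lamp (455,217), shield in rack (203,195), can (451,163), cube (226,138). Next I measure them.

```bash
python3 - <<'E'
from h import *
z=np.load('top0.npz'); im,d=z['im'],z['d']; P=cloud('top',d)
hsv=cv2.cvtColor(im,cv2.COLOR_RGB2HSV)
org=cv2.inRange(hsv,(4,130,90),(20,255,255))
for nm,(a,b,c,e) in dict(lamp=(430,200,475,240),shield=(180,165,230,225)).items():
    m=np.zeros_like(org);m[b:e,a:c]=org[b:e,a:c]; v,u=np.nonzero(m); Q=P[v,u]
    print(nm,len(u),u.mean(),v.mean(),'z',np.percentile(Q[:,2],[5,50,90,98]))
    t=Q[:,2]>np.percentile(Q[:,2],95)-.006; T=Q[t][:,:2]; r=cv2.minAreaRect((T*1000).astype(np.float32)); print(t.sum(),T.mean(0),r)
    h=P[b:e,a:c,2]; 
# plate
m=((P[...,2]>.004)&(P[...,2]<.016)); m[:, :280]=0;m[:,410:]=0;m[:125]=0;m[245:]=0
m=m&(im.max(2)<110)
Q=P[m][:,:2]; r=cv2.minAreaRect((Q*1000).astype(np.float32)); print('plate',m.sum(),r,cv2.boxPoints(r).tolist(), np.median(P[m][:,2]))
# dish
v,u=np.nonzero(m*0+((P[...,2]>.018)&(P[...,2]<.035)&(im.min(2)>100))[:, :]); k=(u>325)&(u<365)&(v>170)&(v<206); print('dish',k.sum(),P[v[k],u[k]].mean(0))
for zz in(.1,):
  for s,c in dict(low=(290,205,310,235),).items():
    pass
def up(a,b,c,e,f): return cv2.resize(im[b:e,a:c,::-1],None,fx=f,fy=f,interpolation=cv2.INTER_CUBIC)
A=up(285,130,405,240,5); B=np.vstack([up(430,195,480,240,4),np.zeros((4,200,3),np.uint8),up(180,165,230,240,4)])
H=max(A.shape[0],B.shape[0]); pad=lambda x:np.vstack([x,np.zeros((H-len(x),x.shape[1],3),np.uint8)])
cv2.imwrite('pics/z1.png',np.hstack([pad(A),pad(B)]))
E
```

```text
lamp 42 459.14285714285717 216.0 z [0.0971372  0.10009998 0.10298496 1.25243646]
37 [ 0.42453413 -0.31145595] ((354.44091796875, -166.9285430908203), (22.272125244140625, 381.23309326171875), 25.721521377563477)
shield 49 193.46938775510205 191.24489795918367 z [0.12051302 0.12631765 0.13062428 0.13132969]
39 [0.48858797 0.33651932] ((487.74444580078125, 336.6629333496094), (7.496984481811523, 33.12225341796875), 75.1984634399414)
plate 9052 ((531.4178466796875, -50.91497802734375), (311.9266052246094, 276.4679260253906), 89.31010437011719) [[391.3160095214844, -205.20254516601562], [667.7638549804688, -208.53140258789062], [671.5196533203125, 103.37258911132812], [395.07183837890625, 106.70144653320312]] 0.010618680134098835
dish 378 [ 0.52044016 -0.04466809  0.027475  ]
```

View pics/z1.png

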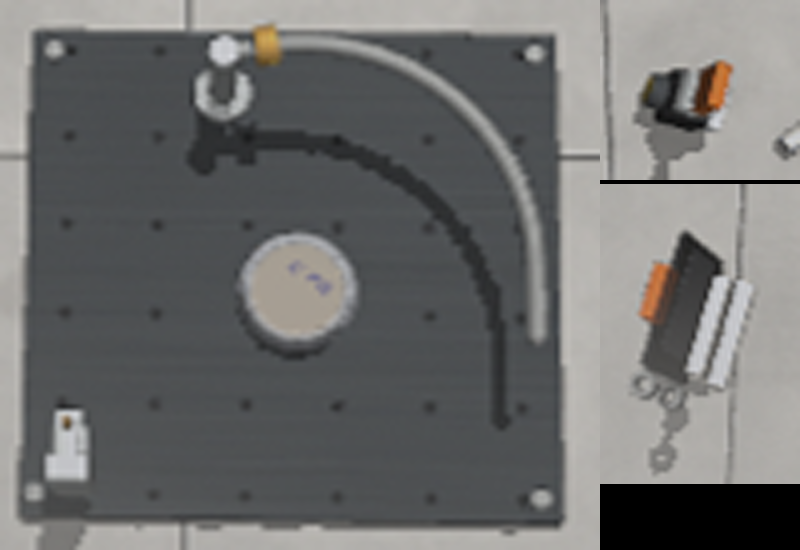

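The enlarged top view shows the rod tip at about px (392.6,198), the post top (329.8,140), the upper pin (298.4,214), the lamp fin (458.7,216) with the lens to its left (+y), and the shield's hinge end pointing towards the robot.

```bash
cat > fit.py <<'E'
from h import *
from scipy.optimize import least_squares, minimize
def T2(p,L):
    c,s=np.cos(p[2]),np.sin(p[2]); L=np.atleast_2d(L).astype(float)/1000
    return np.c_[p[0]+c*L[:,0]-s*L[:,1],p[1]+s*L[:,0]+c*L[:,1],L[:,2]]
def box(lo,hi): return np.array([[x,y,z] for x in(lo[0],hi[0]) for y in(lo[1],hi[1]) for z in(lo[2],hi[2])])
def sil(n,pts,roi,S=8):
    a,b,c,e=roi; q=(proj(n,pts)+.5-[a,b])*S
    m=np.zeros(((e-b)*S,(c-a)*S),np.uint8); cv2.fillConvexPoly(m,cv2.convexHull((q*16).astype(np.int32)),255,shift=4)
    return cv2.resize(m,(c-a,e-b),interpolation=cv2.INTER_AREA)/255.
def orange(im):
    f=im.astype(float); return np.clip((f[...,0]-f[...,2])/np.maximum(f.max(2),1)/.6,0,1)
def fitbox(views,lo,hi,p0):
    # views: list (name, image, roi)
    O=[(n,orange(im)[r[1]:r[3],r[0]:r[2]],r) for n,im,r in views]
    f=lambda p:sum(((sil(n,T2([p[0]/100,p[1]/100,p[2]/4],box(lo,hi)),r)-o)**2).sum() for n,o,r in O)
    best=min((minimize(f,[p0[0]*100,p0[1]*100,(p0[2]+k)*4],method='Nelder-Mead',options=dict(initial_simplex=np.array([p0[0]*100,p0[1]*100,(p0[2]+k)*4])+np.array([[0,0,0],[.5,0,0],[0,.5,0],[0,0,.6]]))) for k in(-.25,0,.25)),key=lambda r:r.fun)
    x=best.x; return x[0]/100,x[1]/100,np.degrees(x[2]/4),best.fun
E
python3 - <<'E'
from fit import *
t=np.load('top0.npz');s=np.load('side0.npz')
rs=dict(lamp=((445,203,475,228),(412,170,440,210)),shield=((183,175,206,212),(200,210,222,250)))
for nm,lo,hi,p0 in(('lamp',(-15,-5,60),(15,5,100),(.42,-.31,0)),('shield',(-18,-5,101),(18,5,127),(.488,.3365,-.26))):
    a,b=rs[nm]; V=[('top',t['im'],a),('side',s['im'],b)]
    for k in(V[:1],V[1:],V): print(nm,fitbox(k,lo,hi,p0))
im,d=t['im'],t['d'];P=cloud('top',d)
m=(P[...,2]>.078)&(P[...,2]<.1); m[:,:343]=0;m[:,402:]=0;m[:132]=0;m[203:]=0
v,u=np.nonzero(m); print('rod px',len(u),P[v,u,2].mean())
W=np.array([ray('top',a,b,.085) for a,b in zip(u,v)])[:,:2]
def res(p,W):
    c,s_=np.cos(p[2]),np.sin(p[2]); L=(W-p[:2])@np.array([[c,-s_],[s_,c]])*1000
    return np.where(L[:,0]>0,np.hypot(L[:,0],L[:,1])-120,-L[:,1]-120)
def full(p):
    key=[((112,42,96),(329.8,140)),((-85,120,108),(298.4,214.2)),((-40,-120,85),(392.6,198))]
    k=[(proj('top',T2(p,a))[0]-b)*2.5*3 for a,b in key]
    return np.r_[res(p,W),np.ravel(k)]
r=least_squares(full,[.52,-.045,0],loss='soft_l1',x_scale=[.01,.01,.1]);print('stand',r.x,np.degrees(r.x[2]),np.abs(res(r.x,W)).mean(),full(r.x)[-6:]/7.5)
p=r.x
for nm,L in dict(tip=(-40,-120,85),post=(112,42,96),pin=(-85,120,108),home=(120,0,85),pad=(0,0,27),c1=(147.5,0,10)).items(): print(nm,T2(p,L)[0].round(4),proj('top',T2(p,L))[0].round(1),proj('side',T2(p,L))[0].round(1))
E
```

```text
lamp (np.float64(0.38666666666666655), np.float64(-0.29166666666666685), np.float64(-2.864788975654106), np.float64(81.13600872892098))
lamp (np.float64(0.4400773618689996), np.float64(-0.33468838593604816), np.float64(-14.875474865821868), np.float64(42.3388107363254))
lamp (np.float64(0.434863412764621), np.float64(-0.3321292699940035), np.float64(-20.23405789165536), np.float64(54.752860823182125))
shield (np.float64(0.4890755879825315), np.float64(0.3378603561579001), np.float64(-14.426058126922412), np.float64(10.860493247839344))
shield (np.float64(0.48960955551285634), np.float64(0.3377546392647888), np.float64(-11.896434500366828), np.float64(10.921277674795437))
shield (np.float64(0.4890748109842872), np.float64(0.3379604929745119), np.float64(-12.468778331025208), np.float64(22.075260369702946))
rod px 337 0.08948228858781809Traceback (most recent call last):
  File "<stdin>", line 10, in <module>
  File "h.py", line 13, in ray
    K,p,M,_=cal(n); r=M@np.array([(u-K[0,2])/K[0,0],-(v-K[1,2])/K[1,1],-1]); return p+r*(z-p[2])/r[2]
            ~~~^^^
  File "h.py", line 5, in cal
    c=get_calibration(n); o=np.array(c['orientation'],float)
ValueError: time passes only in moves, steps and waits
```

```bash
python3 - <<'E'
import re
s=open('h.py').read().replace("def cal(n)","import functools\n@functools.cache\ndef cal(n)")
open('h.py','w').write(s)
E
python3 - <<'E'
from fit import *
t=np.load('top0.npz');s=np.load('side0.npz')
p0=ray('top',459,216,.09); print(p0, proj('side',p0))
V=[('top',t['im'],(445,203,475,228)),('side',s['im'],(412,170,440,210))]
for k in(V[:1],V[1:],V): print('lamp',fitbox(k,(-15,-5,60),(15,5,100),(p0[0],p0[1],-.25)))
im,d=t['im'],t['d'];P=cloud('top',d)
m=(P[...,2]>.078)&(P[...,2]<.1); m[:,:343]=0;m[:,402:]=0;m[:132]=0;m[203:]=0
v,u=np.nonzero(m)
W=np.array([ray('top',a,b,.085) for a,b in zip(u,v)])[:,:2]
def res(p,W):
    c,s_=np.cos(p[2]),np.sin(p[2]); L=(W-p[:2])@np.array([[c,-s_],[s_,c]])*1000
    return np.where(L[:,0]>0,np.hypot(L[:,0],L[:,1])-120,-L[:,1]-120)
def full(p):
    key=[((112,42,96),(329.8,140)),((-85,120,108),(298.4,214.2)),((-40,-120,85),(392.6,198))]
    return np.r_[res(p,W),np.ravel([(proj('top',T2(p,a))[0]-b)*2.5*3 for a,b in key])]
r=least_squares(full,[.52,-.045,0],loss='soft_l1',x_scale=[.01,.01,.1]);p=r.x
print('stand',p,np.degrees(p[2]),np.abs(res(p,W)).mean(),(full(p)[-6:]/7.5).round(2))
I={n:cv2.resize(z['im'][...,::-1],None,fx=4,fy=4,interpolation=cv2.INTER_CUBIC) for n,z in(('top',t),('side',s))}
for nm,L in dict(tip=(-40,-120,85),post=(112,42,96),pin=(-85,120,108),home=(120,0,85),bend=(84.85,-84.85,85)).items():
    X=T2(p,L)[0]; print(nm,X.round(4))
    for n in I: cv2.circle(I[n],tuple(int(q) for q in proj(n,X)*4+2),3,(0,0,255),-1)
cv2.imwrite('pics/z2.png',np.hstack([cv2.resize(I['top'][500:980,1140:1620],(400,400)),np.vstack([I['side'][640:1040,1080:1480]])]))
E
```

```text
[ 0.43430211 -0.33295566  0.09      ] [426.87597496 187.60541304]
lamp (np.float64(0.43426253673182247), np.float64(-0.33207606972866693), np.float64(-20.23777352604543), np.float64(9.103886603605066))
lamp (np.float64(0.4396615697043089), np.float64(-0.33444152175305164), np.float64(-14.876586837259188), np.float64(42.368251294418066))
lamp (np.float64(0.43458259885935646), np.float64(-0.3323942664265587), np.float64(-20.211924314421914), np.float64(54.54046533761159))
stand [ 0.52028998 -0.04512976  0.00479979] 0.27500784024275865 2.529084729045682 [-1.05 -0.09 -0.43 -0.12 -0.68 -0.08]
tip [ 0.4809 -0.1653  0.085 ]
post [ 0.6321 -0.0026  0.096 ]
pin [0.4347 0.0745 0.108 ]
home [ 0.6403 -0.0446  0.085 ]
bend [ 0.6055 -0.1296  0.085 ]
```

View pics/z2.png

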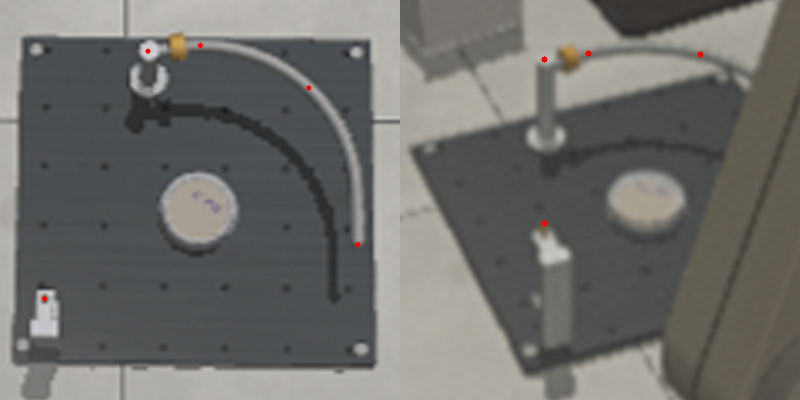

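Overlay: all projected points (tip, bend, home, post, pin) fall on the stand in both views, so the stand fit is good. Lamp: (0.434,-0.332), yaw −20°.

```bash
cat > go.py <<'E'
import sys; from h import *
# go.py "x,y,z,yaw" ... : tool-frame shifts from the measured pose; yaw = world heading of tool x, tool down
o=get_obs(); M=R.from_rotvec(o['ee_rot']); p=o['position']; m=M.as_matrix(); th=np.degrees(np.arctan2(m[1,0],m[0,0]))
print('t',round(o['time_s'],2),'p',p.round(4),'th',th.round(2),'j6',o['joints'][5].round(2),'F',o['wrist_force'].round(1),'w',round(o['grip_width'],3),'g',round(o['grasp_force'],1))
for a in sys.argv[1:]:
    x,y,z,w=map(float,a.split(',')); N=R.from_euler('z',w,degrees=True)*R.from_euler('x',180,degrees=True)
    print(a,'t(cm)',(M.inv().apply(np.array([x,y,z])-p)*100).round(2),'r',np.degrees((M.inv()*N).as_rotvec()).round(1))
E
python3 go.py .4343,-.3321,.16,-20 .4343,-.3321,.063,-20
python3 - <<'E'
from fit import *
t=np.load('top0.npz'); print('can',ray('top',451,163,.068),'cube',ray('top',226,138,.032))
E
```

```text
t 0.1 p [ 0.1862 -0.5959  0.2302] th 17.35 j6 1.47 F [-0.2  0.6 -0.1] w 1.001 g 0.0
.4343,-.3321,.16,-20 t(cm) [ 31.54 -17.76   7.07] r [-0.1  0.  37.3]
.4343,-.3321,.063,-20 t(cm) [ 31.54 -17.74  16.77] r [-0.1  0.  37.3]
can [ 0.57791493 -0.32542873  0.068     ] cube [0.65641089 0.28152858 0.032     ]
```

```bash
python3 -m inch '[{"claw":0,"tx":31.5,"ty":-17.8,"tz":7,"rz":37.3},{"claw":0,"tx":31.5,"ty":-17.8,"tz":7,"rz":37.3},{"claw":0,"tx":31.5,"ty":-17.8,"tz":7,"rz":37.3},{"claw":0,"tx":31.5,"ty":-17.8,"tz":7,"rz":37.3},{"claw":0,"tx":31.5,"ty":-17.8,"tz":7,"rz":37.3},{"claw":0,"tx":31.5,"ty":-17.8,"tz":7,"rz":37.3},{"claw":0,"tx":31.5,"ty":-17.8,"tz":7,"rz":37.3},{"claw":0,"tx":31.5,"ty":-17.8,"tz":7,"rz":37.3}]' 30
python3 - <<'E'
from fit import *
get_obs()
s,d=get_image('side'); cv2.imwrite('pics/s1.png',cv2.resize(s[150:230,370:490,::-1],None,fx=5,fy=5,interpolation=cv2.INTER_CUBIC))
print(fitbox([('side',s,(405,170,440,212))],(-15,-5,60),(15,5,100),(.4343,-.3321,-.35)))
E
python3 go.py .4343,-.3321,.063,-20
```

```text
(np.float64(0.44005328164017904), np.float64(-0.3347021879924644), np.float64(-15.178584689650094), np.float64(58.191064461982364))
t 0.15 p [ 0.1862 -0.596   0.2304] th 17.35 j6 1.47 F [ 0.1 -0.8  0.8] w 0.997 g 0.0
.4343,-.3321,.063,-20 t(cm) [ 31.55 -17.76  16.78] r [-0.1  0.  37.3]invalid input
```

View pics/s1.png

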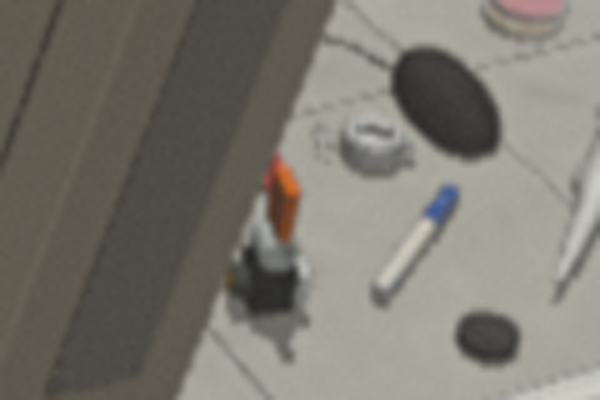

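The side view shows the fin at crop (283,200), full px (426.6,190), which matches the projection of the top fit; a red cap behind it skews the side fit. The move was refused, so I try again with all keys.

```bash
python3 -m inch '[{"claw":0,"tx":31.5,"ty":-17.8,"tz":7,"rx":0,"ry":0,"rz":37.3},{"claw":0,"tx":31.5,"ty":-17.8,"tz":7,"rx":0,"ry":0,"rz":37.3},{"claw":0,"tx":31.5,"ty":-17.8,"tz":7,"rx":0,"ry":0,"rz":37.3},{"claw":0,"tx":31.5,"ty":-17.8,"tz":7,"rx":0,"ry":0,"rz":37.3},{"claw":0,"tx":31.5,"ty":-17.8,"tz":7,"rx":0,"ry":0,"rz":37.3},{"claw":0,"tx":31.5,"ty":-17.8,"tz":7,"rx":0,"ry":0,"rz":37.3},{"claw":0,"tx":31.5,"ty":-17.8,"tz":7,"rx":0,"ry":0,"rz":37.3},{"claw":0,"tx":31.5,"ty":-17.8,"tz":7,"rx":0,"ry":0,"rz":37.3}]' 30
python3 go.py .4343,-.3321,.063,-20
```

```text
time_s: 1.15
position: [0.4338, -0.3327, 0.1612]
ee_rot: [3.094, -0.543, -0.001]
wrist_force: [-0.5, -0.0, -0.4]
grip_width: 1.0
grasp_force: 0.0
t 1.15 p [ 0.4338 -0.3327  0.1612] th -19.91 j6 2.72 F [-0.5 -0.  -0.4] w 1.0 g 0.0
.4343,-.3321,.063,-20 t(cm) [ 0.03 -0.07  9.82] r [0.  0.  0.1]
```

```bash
python3 -m inch '[{"claw":0,"tx":0,"ty":0,"tz":3,"rx":0,"ry":0,"rz":0},{"claw":0,"tx":0,"ty":0,"tz":6,"rx":0,"ry":0,"rz":0},{"claw":0,"tx":0,"ty":0,"tz":8.5,"rx":0,"ry":0,"rz":0},{"claw":0,"tx":0,"ty":0,"tz":9.6,"rx":0,"ry":0,"rz":0},{"claw":0,"tx":0,"ty":0,"tz":9.6,"rx":0,"ry":0,"rz":0},{"claw":0.6,"tx":0,"ty":0,"tz":9.6,"rx":0,"ry":0,"rz":0},{"claw":1,"tx":0,"ty":0,"tz":9.6,"rx":0,"ry":0,"rz":0},{"claw":1,"tx":0,"ty":0,"tz":9.6,"rx":0,"ry":0,"rz":0}]' 40
python3 -m inch '[{"claw":1,"tx":0,"ty":0,"tz":0,"rx":0,"ry":0,"rz":0},{"claw":1,"tx":0,"ty":0,"tz":0,"rx":0,"ry":0,"rz":0},{"claw":1,"tx":0,"ty":0,"tz":0,"rx":0,"ry":0,"rz":0},{"claw":1,"tx":0,"ty":0,"tz":0,"rx":0,"ry":0,"rz":0}]' 40
python3 go.py
```

```text
time_s: 2.15
position: [0.4344, -0.3331, 0.0661]
ee_rot: [3.093, -0.544, 0.002]
wrist_force: [0.3, -0.1, -0.0]
grip_width: 0.378
grasp_force: 0.0
time_s: 2.65
position: [0.4344, -0.3329, 0.0657]
ee_rot: [3.094, -0.544, 0.001]
wrist_force: [0.7, 0.0, 3.2]
grip_width: 0.113
grasp_force: 42.0
t 2.65 p [ 0.4344 -0.3329  0.0657] th -19.95 j6 2.72 F [0.7 0.  3.2] w 0.113 g 42.0
```

```bash
python3 go.py .4344,-.3329,.1037,-20 .436,-.1655,.1037,0.3
```

```text
t 2.65 p [ 0.4344 -0.3329  0.0657] th -19.95 j6 2.72 F [0.7 0.  3.2] w 0.113 g 42.0
.4344,-.3329,.1037,-20 t(cm) [ 0.01 -0.   -3.8 ] r [ 0.  -0.1  0.1]
.436,-.1655,.1037,0.3 t(cm) [ -5.56 -15.79  -3.8 ] r [  0.   -0.1 -20.2]
```

```bash
python3 -m inch '[{"claw":1,"tx":0,"ty":0,"tz":-2,"rx":0,"ry":0,"rz":0},{"claw":1,"tx":0,"ty":0,"tz":-3.8,"rx":0,"ry":0,"rz":0},{"claw":1,"tx":-1.8,"ty":-5,"tz":-3.8,"rx":0,"ry":0,"rz":-6},{"claw":1,"tx":-3.6,"ty":-10,"tz":-3.8,"rx":0,"ry":0,"rz":-13},{"claw":1,"tx":-5.1,"ty":-14.5,"tz":-3.8,"rx":0,"ry":0,"rz":-19},{"claw":1,"tx":-5.56,"ty":-15.8,"tz":-3.8,"rx":0,"ry":0,"rz":-20.2},{"claw":1,"tx":-5.56,"ty":-15.8,"tz":-3.8,"rx":0,"ry":0,"rz":-20.2},{"claw":1,"tx":-5.56,"ty":-15.8,"tz":-3.8,"rx":0,"ry":0,"rz":-20.2}]'
python3 - <<'E'
from fit import *
o=get_obs();P=o['position'];print(P.round(4))
C=[]
for n in('top','side'):
    im,d=get_image(n); u,v=proj(n,P+[0,0,-.02]).astype(int); w=50
    cr=im[v-w:v+w,u-w:u+w,::-1]; C.append(cv2.resize(cr,(400,400),interpolation=cv2.INTER_CUBIC)); print(n,u-w,v-w); np.savez(n+'1',im=im,d=d)
cv2.imwrite('pics/z3.png',np.hstack(C))
E
python3 go.py
```

```text
time_s: 3.65
position: [0.436, -0.1664, 0.1034]
ee_rot: [3.141, 0.005, 0.001]
wrist_force: [0.3, -0.5, -1.8]
grip_width: 0.109
grasp_force: 41.2
[ 0.436  -0.1664  0.1034]
top 342 165
side 329 151
t 3.75 p [ 0.436  -0.1666  0.1034] th 0.14 j6 2.64 F [-0.5 -0.2 -1. ] w 0.111 g 41.2
```

View pics/z3.png

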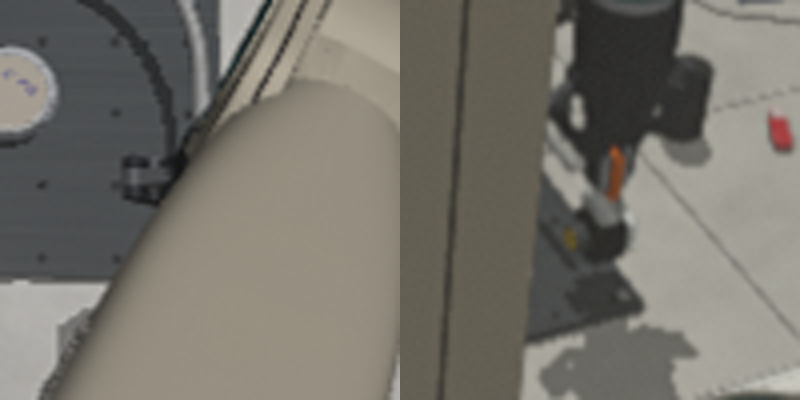

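Held lamp: fin visible in the side view at crop (617,172), full px ≈ (383.5,194), with the lens toward the dish. I check that against the expected pose.

```bash
python3 - <<'E'
from fit import *
s=np.load('side1.npz')['im']; O=orange(s)
for z in (.100,.108,.115,.122): 
    q=proj('side',[.421,-.1665,z]); v=int(round(q[1])); r=O[v,372:395].copy(); r[r<.35]=0; print(z,q.round(1),'orange centroid',(r@np.arange(372,395)/max(r.sum(),.01)).round(2),r.sum().round(1))
dq=proj('side',[[.421,-.1665,.11],[.421,-.1565,.11],[.431,-.1665,.11]]); print('px per cm y,x',(dq[1:]-dq[0]).round(2))
E
python3 go.py .460,-.1655,.1037,0.3 .485,-.1653,.1037,.3 .5208,-.1652,.1037,0.3
```

```text
0.1 [382.4 200.3] orange centroid 381.97 2.4
0.108 [382.7 198.2] orange centroid 382.27 3.1
0.115 [382.9 196.4] orange centroid 382.55 3.3
0.122 [383.2 194.6] orange centroid 382.59 3.4
px per cm y,x [[-2.97  0.79]
 [-1.63 -1.98]]
t 3.75 p [ 0.436  -0.1666  0.1034] th 0.14 j6 2.64 F [-0.5 -0.2 -1. ] w 0.111 g 41.2
.460,-.1655,.1037,0.3 t(cm) [ 2.4  -0.1  -0.03] r [ 0.  -0.  -0.2]
.485,-.1653,.1037,.3 t(cm) [ 4.9  -0.12 -0.03] r [ 0.  -0.  -0.2]
.5208,-.1652,.1037,0.3 t(cm) [ 8.48 -0.12 -0.03] r [ 0.  -0.  -0.2]
```

```bash
python3 -m inch '[{"claw":1,"tx":1,"ty":-0.1,"tz":-0.03,"rx":0,"ry":0,"rz":-0.2},{"claw":1,"tx":2,"ty":-0.1,"tz":-0.03,"rx":0,"ry":0,"rz":-0.2},{"claw":1,"tx":2.6,"ty":-0.1,"tz":-0.03,"rx":0,"ry":0,"rz":-0.2},{"claw":1,"tx":3.2,"ty":-0.1,"tz":-0.03,"rx":0,"ry":0,"rz":-0.2},{"claw":1,"tx":3.8,"ty":-0.1,"tz":-0.03,"rx":0,"ry":0,"rz":-0.2},{"claw":1,"tx":4.4,"ty":-0.1,"tz":-0.03,"rx":0,"ry":0,"rz":-0.2},{"claw":1,"tx":5,"ty":-0.1,"tz":-0.03,"rx":0,"ry":0,"rz":-0.2},{"claw":1,"tx":5,"ty":-0.1,"tz":-0.03,"rx":0,"ry":0,"rz":-0.2}]'
python3 go.py
```

```text
time_s: 4.75
position: [0.4862, -0.1641, 0.1037]
ee_rot: [3.141, 0.013, 0.001]
wrist_force: [0.4, -0.2, -2.7]
grip_width: 0.111
grasp_force: 41.2
t 4.75 p [ 0.4862 -0.1641  0.1037] th 0.46 j6 2.68 F [ 0.4 -0.2 -2.7] w 0.111 g 41.2
```

```bash
cat > arc.py <<'E'
import sys; from fit import *
S=[.5203,-.0451,.0048]; z=float(sys.argv[1])
o=get_obs(); M=R.from_rotvec(o['ee_rot']); p=o['position']; m=M.as_matrix()
print('t',o['time_s'],'p',p.round(4),'th',np.degrees(np.arctan2(m[1,0],m[0,0])).round(1),'F',o['wrist_force'].round(1),'g',o['grasp_force'].round(1),'j6',o['joints'][5].round(2))
c,s=np.cos(S[2]),np.sin(S[2]); L=np.array([[c,s],[-s,c]])@(p[:2]-S[:2])*1000; print('stand',L.round(1),'radius',np.hypot(*L).round(1),'phi',np.degrees(np.arctan2(L[0],-L[1])).round(1))
for a in sys.argv[2:]:
    a=float(a); f=np.radians(max(a,0)); X=T2(S,(a,-120,0) if a<0 else (120*np.sin(f),-120*np.cos(f),0))[0]; X[2]=z
    N=R.from_euler('z',f+S[2])*R.from_euler('x',180,degrees=True)
    print(a,(M.inv().apply(X-p)*100).round(2),np.degrees((M.inv()*N).as_rotvec()).round(1))
E
python3 arc.py .1037 -20 0 8 16 24 32 40
```

```text
Traceback (most recent call last):
  File "arc.py", line 4, in <module>
    print('t',o['time_s'],'p',p.round(4),'th',np.degrees(np.arctan2(m[1,0],m[0,0])).round(1),'F',o['wrist_force'].round(1),'g',o['grasp_force'].round(1),'j6',o['joints'][5].round(2))
                                                                                                                               ^^^^^^^^^^^^^^^^^^^^^^
AttributeError: 'float' object has no attribute 'round'
```

```bash
sed -i "s/o\['grasp_force'\].round(1)/round(o['grasp_force'],1)/" arc.py; python3 arc.py .1037 -20 0 8 16 24 32 40
```

```text
t 4.75 p [ 0.4862 -0.1641  0.1037] th 0.5 F [ 0.4 -0.2 -2.7] g 41.2 j6 2.68
stand [ -34.7 -118.9] radius 123.8 phi -16.3
-20.0 [1.47 0.12 0.  ] [ 0.  -0.   0.2]
0.0 [3.47 0.12 0.  ] [ 0.  -0.   0.2]
8.0 [5.14 0.01 0.01] [ 0.  -0.  -7.8]
16.0 [ 6.78 -0.33  0.01] [  0.   -0.  -15.8]
24.0 [ 8.35 -0.9   0.01] [  0.   -0.  -23.8]
32.0 [ 9.83 -1.68  0.01] [  0.   -0.  -31.8]
40.0 [ 1.119e+01 -2.660e+00  1.000e-02] [  0.   -0.  -39.8]
```

```bash
python3 -m inch '[{"claw":1,"tx":1.5,"ty":0.06,"tz":0,"rx":0,"ry":0,"rz":0},{"claw":1,"tx":2.5,"ty":0.06,"tz":0,"rx":0,"ry":0,"rz":0},{"claw":1,"tx":3.5,"ty":0.06,"tz":0,"rx":0,"ry":0,"rz":0},{"claw":1,"tx":4.3,"ty":0.04,"tz":0,"rx":0,"ry":0,"rz":-4},{"claw":1,"tx":5.1,"ty":-0.04,"tz":0,"rx":0,"ry":0,"rz":-8},{"claw":1,"tx":6,"ty":-0.2,"tz":0,"rx":0,"ry":0,"rz":-12},{"claw":1,"tx":6.8,"ty":-0.36,"tz":0,"rx":0,"ry":0,"rz":-16},{"claw":1,"tx":6.8,"ty":-0.36,"tz":0,"rx":0,"ry":0,"rz":-16}]'
python3 arc.py .1037 20 24 28 32 36 40 44 48
```

```text
time_s: 5.75
position: [0.5545, -0.1599, 0.1036]
ee_rot: [3.109, 0.449, 0.001]
wrist_force: [0.3, 0.4, -2.1]
grip_width: 0.113
grasp_force: 41.3
t 5.75 p [ 0.5545 -0.1599  0.1036] th 16.4 F [ 0.3  0.4 -2.1] g 41.3 j6 2.46
stand [  33.7 -115. ] radius 119.8 phi 16.3
20.0 [ 0.77 -0.01 -0.01] [ 0.  -0.  -3.8]
24.0 [ 1.6  -0.09 -0.01] [ 0.  -0.  -7.8]
28.0 [ 2.43 -0.23 -0.01] [  0.   -0.  -11.8]
32.0 [ 3.24 -0.43 -0.01] [  0.   -0.  -15.8]
36.0 [ 4.04 -0.69 -0.01] [  0.   -0.  -19.8]
40.0 [ 4.81 -1.   -0.01] [  0.   -0.  -23.8]
44.0 [ 5.57 -1.37 -0.01] [  0.   -0.  -27.8]
48.0 [ 6.3  -1.78 -0.01] [  0.   -0.  -31.8]
```

Tracking well, with no contact forces.

```bash
python3 -m inch '[{"claw":1,"tx":0.77,"ty":-0.01,"tz":0,"rx":0,"ry":0,"rz":-3.8},{"claw":1,"tx":1.6,"ty":-0.09,"tz":0,"rx":0,"ry":0,"rz":-7.8},{"claw":1,"tx":2.43,"ty":-0.23,"tz":0,"rx":0,"ry":0,"rz":-11.8},{"claw":1,"tx":3.24,"ty":-0.43,"tz":0,"rx":0,"ry":0,"rz":-15.8},{"claw":1,"tx":4.04,"ty":-0.69,"tz":0,"rx":0,"ry":0,"rz":-19.8},{"claw":1,"tx":4.81,"ty":-1,"tz":0,"rx":0,"ry":0,"rz":-23.8},{"claw":1,"tx":5.57,"ty":-1.37,"tz":0,"rx":0,"ry":0,"rz":-27.8},{"claw":1,"tx":5.57,"ty":-1.37,"tz":0,"rx":0,"ry":0,"rz":-27.8}]'
python3 arc.py .1037 48 52 56 60 64 68 72
```

```text
time_s: 6.75
position: [0.6032, -0.1308, 0.1035]
ee_rot: [-2.911, -1.181, 0.001]
wrist_force: [-0.5, -0.4, -1.3]
grip_width: 0.11
grasp_force: 41.3
t 6.75 p [ 0.6032 -0.1308  0.1035] th 44.2 F [-0.5 -0.4 -1.3] g 41.3 j6 2.05
stand [ 82.5 -86.1] radius 119.2 phi 43.8
48.0 [ 0.88  0.05 -0.02] [-0.   0.  -4.1]
52.0 [ 1.72 -0.04 -0.02] [-0.   0.  -8.1]
56.0 [ 2.54 -0.19 -0.02] [ -0.    0.  -12.1]
60.0 [ 3.35 -0.39 -0.02] [ -0.    0.  -16.1]
64.0 [ 4.15 -0.65 -0.02] [ -0.    0.  -20.1]
68.0 [ 4.92 -0.96 -0.02] [ -0.    0.  -24.1]
72.0 [ 5.68 -1.33 -0.02] [ -0.    0.  -28.1]
```

```bash
python3 -m inch '[{"claw":1,"tx":0.88,"ty":0.03,"tz":0,"rx":0,"ry":0,"rz":-4.1},{"claw":1,"tx":1.72,"ty":-0.04,"tz":0,"rx":0,"ry":0,"rz":-8.1},{"claw":1,"tx":2.54,"ty":-0.19,"tz":0,"rx":0,"ry":0,"rz":-12.1},{"claw":1,"tx":3.35,"ty":-0.39,"tz":0,"rx":0,"ry":0,"rz":-16.1},{"claw":1,"tx":4.15,"ty":-0.65,"tz":0,"rx":0,"ry":0,"rz":-20.1},{"claw":1,"tx":4.92,"ty":-0.96,"tz":0,"rx":0,"ry":0,"rz":-24.1},{"claw":1,"tx":5.68,"ty":-1.33,"tz":0,"rx":0,"ry":0,"rz":-28.1},{"claw":1,"tx":5.68,"ty":-1.33,"tz":0,"rx":0,"ry":0,"rz":-28.1}]'
python3 arc.py .1037 76 80 83 86 88 89 90 90.7
```

```text
time_s: 7.75
position: [0.6342, -0.0817, 0.1035]
ee_rot: [-2.537, -1.852, 0.001]
wrist_force: [-0.1, 0.1, -2.3]
grip_width: 0.11
grasp_force: 41.3
t 7.75 p [ 0.6342 -0.0817  0.1035] th 72.2 F [-0.1  0.1 -2.3] g 41.3 j6 1.65
stand [113.7 -37.1] radius 119.6 phi 71.9
76.0 [ 0.85  0.01 -0.02] [-0.  0. -4.]
80.0 [ 1.69 -0.08 -0.02] [-0.  0. -8.]
83.0 [ 2.31 -0.18 -0.02] [ -0.   0. -11.]
86.0 [ 2.92 -0.32 -0.02] [ -0.   0. -14.]
88.0 [ 3.33 -0.43 -0.02] [ -0.   0. -16.]
89.0 [ 3.53 -0.48 -0.02] [ -0.   0. -17.]
90.0 [ 3.73 -0.55 -0.02] [ -0.   0. -18.]
90.7 [ 3.86 -0.59 -0.02] [ -0.    0.  -18.7]
```

```bash
python3 -m inch '[{"claw":1,"tx":0.85,"ty":0.01,"tz":0,"rx":0,"ry":0,"rz":-4},{"claw":1,"tx":1.69,"ty":-0.08,"tz":0,"rx":0,"ry":0,"rz":-8},{"claw":1,"tx":2.31,"ty":-0.18,"tz":0,"rx":0,"ry":0,"rz":-11},{"claw":1,"tx":2.92,"ty":-0.32,"tz":0,"rx":0,"ry":0,"rz":-14},{"claw":1,"tx":3.33,"ty":-0.43,"tz":0,"rx":0,"ry":0,"rz":-16},{"claw":1,"tx":3.53,"ty":-0.48,"tz":0,"rx":0,"ry":0,"rz":-17.5},{"claw":1,"tx":3.6,"ty":-0.5,"tz":0,"rx":0,"ry":0,"rz":-18},{"claw":1,"tx":3.6,"ty":-0.5,"tz":0,"rx":0,"ry":0,"rz":-18}]'
python3 arc.py .1037
```

```text
time_s: 8.75
position: [0.6406, -0.0465, 0.1036]
ee_rot: [2.215, 2.227, -0.001]
wrist_force: [-1.1, -1.1, -2.3]
grip_width: 0.108
grasp_force: 41.2
t 8.75 p [ 0.6406 -0.0465  0.1036] th 90.3 F [-1.1 -1.1 -2.3] g 41.2 j6 1.39
stand [120.2  -2. ] radius 120.3 phi 89.1
```

Now gently advance along tool x and watch for contact.

```bash
for i in 1 2 3; do python3 -m inch '[{"claw":1,"tx":0.06,"ty":0,"tz":0,"rx":0,"ry":0,"rz":0},{"claw":1,"tx":0.12,"ty":0,"tz":0,"rx":0,"ry":0,"rz":0},{"claw":1,"tx":0.12,"ty":0,"tz":0,"rx":0,"ry":0,"rz":0}]' | egrep 'posi|wrist'; done
```

```text
position: [0.6406, -0.0462, 0.1037]
wrist_force: [-0.8, -4.9, -1.3]
position: [0.6406, -0.046, 0.1037]
wrist_force: [-0.2, -7.3, -2.4]
position: [0.6406, -0.0459, 0.1037]
wrist_force: [-1.4, -9.4, -1.6]
```

```bash
python3 -m inch '[{"claw":1,"tx":-0.15,"ty":0,"tz":0.1,"rx":0,"ry":0,"rz":0},{"claw":1,"tx":-0.15,"ty":0,"tz":0.2,"rx":0,"ry":0,"rz":0},{"claw":1,"tx":-0.15,"ty":0,"tz":0.2,"rx":0,"ry":0,"rz":0},{"claw":0.9,"tx":-0.15,"ty":0,"tz":0.2,"rx":0,"ry":0,"rz":0},{"claw":0.8,"tx":-0.15,"ty":0,"tz":0.2,"rx":0,"ry":0,"rz":0},{"claw":0.6,"tx":-0.15,"ty":0,"tz":0.2,"rx":0,"ry":0,"rz":0},{"claw":0.5,"tx":-0.15,"ty":0,"tz":0.2,"rx":0,"ry":0,"rz":0},{"claw":0.5,"tx":-0.15,"ty":0,"tz":0.2,"rx":0,"ry":0,"rz":0}]'
python3 -m inch '[{"claw":0.5,"tx":0,"ty":0,"tz":-2,"rx":0,"ry":0,"rz":0},{"claw":0.5,"tx":0,"ty":0,"tz":-6,"rx":0,"ry":0,"rz":0},{"claw":0.5,"tx":0,"ty":0,"tz":-12,"rx":0,"ry":0,"rz":0},{"claw":0.5,"tx":0,"ty":0,"tz":-14,"rx":0,"ry":0,"rz":0},{"claw":0.5,"tx":0,"ty":0,"tz":-14,"rx":0,"ry":0,"rz":0}]'
python3 go.py .489,.338,.25,-13 .489,.338,.25,167; python3 -c "
from h import *;print(get_obs()['joints'].round(2))"
```

```text
time_s: 10.88
position: [0.6407, -0.0435, 0.1016]
ee_rot: [-2.214, -2.228, -0.001]
wrist_force: [0.6, -0.9, -0.1]
grip_width: 0.499
grasp_force: 0.0
time_s: 11.5
position: [0.6423, -0.044, 0.2443]
ee_rot: [2.212, 2.225, 0.005]
wrist_force: [-0.1, -0.5, -0.1]
grip_width: 0.498
grasp_force: 0.0
t 11.5 p [ 0.6423 -0.044   0.2443] th 90.36 j6 1.4 F [-0.1 -0.5 -0.1] w 0.498 g 0.0
.489,.338,.25,-13 t(cm) [ 38.29 -15.08  -0.68] r [  0.2  -0.2 103.4]
.489,.338,.25,167 t(cm) [ 38.29 -15.08  -0.68] r [  0.2   0.2 -76.6]
[-0.17  0.3   0.03  1.3   0.    1.4 ]
```

```bash
python3 -m inch '[{"claw":0,"tx":38.3,"ty":-15.1,"tz":0,"rx":0,"ry":0,"rz":-76.8},{"claw":0,"tx":38.3,"ty":-15.1,"tz":0,"rx":0,"ry":0,"rz":-76.8},{"claw":0,"tx":38.3,"ty":-15.1,"tz":0,"rx":0,"ry":0,"rz":-76.8},{"claw":0,"tx":38.3,"ty":-15.1,"tz":0,"rx":0,"ry":0,"rz":-76.8},{"claw":0,"tx":38.3,"ty":-15.1,"tz":0,"rx":0,"ry":0,"rz":-76.8},{"claw":0,"tx":38.3,"ty":-15.1,"tz":0,"rx":0,"ry":0,"rz":-76.8},{"claw":0,"tx":38.3,"ty":-15.1,"tz":0,"rx":0,"ry":0,"rz":-76.8},{"claw":0,"tx":38.3,"ty":-15.1,"tz":0,"rx":0,"ry":0,"rz":-76.8}]'
python3 - <<'E'
from fit import *
S=[.5203,-.0451,.0048]; C=[]
for n in('top','side'):
    im,d=get_image(n); np.savez(n+'2',im=im,d=d); u,v=proj(n,T2(S,(110,0,80))[0]).astype(int); w=25
    c=cv2.resize(im[v-w:v+w,u-w:u+w,::-1],(400,400),interpolation=cv2.INTER_CUBIC)
    for L in((120,0,85),(120,0,135.5)): q=((proj(n,T2(S,L)[0])-[u-w,v-w]+.5)*8).astype(int); cv2.circle(c,tuple(int(k) for k in q),3,(255,0,255),-1)
    C.append(c)
    r=(u-20,v-25,u+20,v+20); print(n,fitbox([(n,im,r)],(-15,-5,95.5),(15,5,135.5),(.6403,-.0446,1.57)))
cv2.imwrite('pics/z4.png',np.hstack(C))
E
python3 go.py .489,.338,.097,167.5
```

```text
time_s: 12.5
position: [0.4849, 0.3398, 0.2391]
ee_rot: [-0.343, -3.119, 0.003]
wrist_force: [0.6, -0.4, 0.0]
grip_width: 1.002
grasp_force: 0.0
top (np.float64(0.6420314690592008), np.float64(-0.04552236835488785), np.float64(90.1138494631416), np.float64(46.7687072228434))
side (np.float64(0.6592271483987137), np.float64(-0.062118488828327545), np.float64(156.84601365231435), np.float64(104.60659900682077))
t 12.6 p [0.4863 0.3377 0.2397] th 167.14 j6 0.72 F [ 0.7  0.  -0.7] w 0.996 g 0.0
.489,.338,.097,167.5 t(cm) [-0.28  0.12 14.27] r [-0.1 -0.1 -0.4]
```

View pics/z4.png

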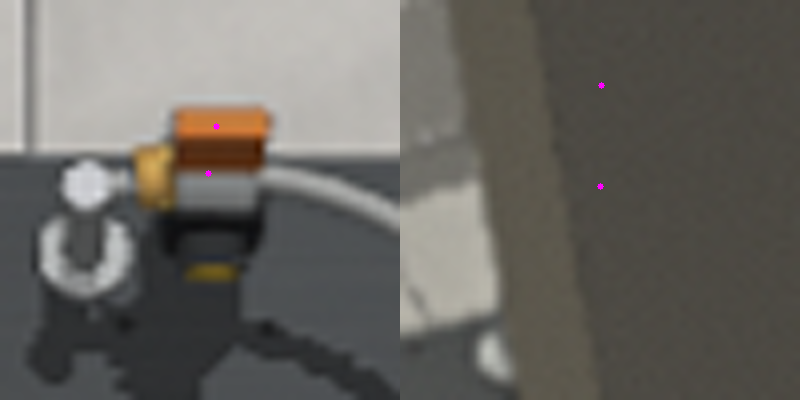

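The top view shows the lamp on the rod with its sleeve against the brass collar (touching at crop x≈172) and the yellow lens facing the dish. Now the shield.

```bash
python3 -m inch '[{"claw":0,"tx":-0.28,"ty":0.05,"tz":5,"rx":0,"ry":0,"rz":-0.4},{"claw":0,"tx":-0.28,"ty":0.05,"tz":9,"rx":0,"ry":0,"rz":-0.4},{"claw":0,"tx":-0.28,"ty":0.05,"tz":12,"rx":0,"ry":0,"rz":-0.4},{"claw":0,"tx":-0.28,"ty":0.05,"tz":14.2,"rx":0,"ry":0,"rz":-0.4},{"claw":0,"tx":-0.28,"ty":0.05,"tz":14.2,"rx":0,"ry":0,"rz":-0.4},{"claw":0.5,"tx":-0.28,"ty":0.05,"tz":14.2,"rx":0,"ry":0,"rz":-0.4},{"claw":0.7,"tx":-0.28,"ty":0.05,"tz":14.2,"rx":0,"ry":0,"rz":-0.4},{"claw":1,"tx":-0.28,"ty":0.05,"tz":14.2,"rx":0,"ry":0,"rz":-0.4}]' 40
python3 -m inch '[{"claw":1,"tx":0,"ty":0,"tz":0,"rx":0,"ry":0,"rz":0},{"claw":1,"tx":0,"ty":0,"tz":0,"rx":0,"ry":0,"rz":0},{"claw":1,"tx":0,"ty":0,"tz":0,"rx":0,"ry":0,"rz":0},{"claw":1,"tx":0,"ty":0,"tz":0,"rx":0,"ry":0,"rz":0}]'
python3 go.py; python3 -c "
from h import *;print(get_obs()['ft_torque'].round(2))"
```

```text
time_s: 13.6
position: [0.491, 0.3384, 0.1008]
ee_rot: [0.341, 3.121, 0.002]
wrist_force: [-0.9, 0.0, 0.3]
grip_width: 0.38
grasp_force: 0.0
time_s: 14.1
position: [0.4904, 0.3381, 0.1003]
ee_rot: [0.341, 3.122, 0.0]
wrist_force: [-0.9, -0.7, 5.1]
grip_width: 0.11
grasp_force: 41.2
t 14.1 p [0.4904 0.3381 0.1003] th 167.55 j6 0.71 F [-0.9 -0.7  5.1] w 0.11 g 41.2
[-0.37  0.23 -0.03]
```

```bash
python3 -m inch '[{"claw":1,"tx":0,"ty":0,"tz":-1,"rx":0,"ry":0,"rz":0},{"claw":1,"tx":0,"ty":0,"tz":-2.5,"rx":0,"ry":0,"rz":0},{"claw":1,"tx":0,"ty":0,"tz":-4.5,"rx":0,"ry":0,"rz":0},{"claw":1,"tx":0,"ty":0,"tz":-4.5,"rx":0,"ry":0,"rz":0}]'
python3 go.py .4921,.125,.1443,180.3
```

```text
time_s: 14.6
position: [0.4919, 0.3391, 0.1471]
ee_rot: [0.34, 3.119, 0.005]
wrist_force: [0.1, 0.5, -1.4]
grip_width: 0.105
grasp_force: 40.3
t 14.6 p [0.4919 0.3391 0.1471] th 167.56 j6 0.71 F [ 0.1  0.5 -1.4] w 0.105 g 40.3
.4921,.125,.1443,180.3 t(cm) [ -4.63 -20.9    0.23] r [  0.2   0.2 -12.7]
```

```bash
python3 -m inch '[{"claw":1,"tx":-1.2,"ty":-5,"tz":0,"rx":0,"ry":0,"rz":-3},{"claw":1,"tx":-2.3,"ty":-10,"tz":0,"rx":0,"ry":0,"rz":-6},{"claw":1,"tx":-3.4,"ty":-15,"tz":0,"rx":0,"ry":0,"rz":-9},{"claw":1,"tx":-4.3,"ty":-19,"tz":0.2,"rx":0,"ry":0,"rz":-12},{"claw":1,"tx":-4.63,"ty":-20.9,"tz":0.2,"rx":0,"ry":0,"rz":-12.7},{"claw":1,"tx":-4.63,"ty":-20.9,"tz":0.2,"rx":0,"ry":0,"rz":-12.7},{"claw":1,"tx":-4.63,"ty":-20.9,"tz":0.2,"rx":0,"ry":0,"rz":-12.7},{"claw":1,"tx":-4.63,"ty":-20.9,"tz":0.2,"rx":0,"ry":0,"rz":-12.7}]'
python3 go.py .4921,.0748,.1443,180.3
python3 - <<'E'
from fit import *
o=get_obs();p=o['position'];m=R.from_rotvec(o['ee_rot']).as_matrix();th=np.arctan2(m[1,0],m[0,0])+np.pi
g=p+[-.0014*np.cos(th),-.0014*np.sin(th),.0137]; C=[]
for n in('top','side'):
    im,d=get_image(n); np.savez(n+'3',im=im,d=d); u,v=proj(n,T2([.5203,-.0451,.0048],(-60,150,90))[0]).astype(int); w=33
    c=cv2.resize(im[v-w:v+w,u-w:u+w,::-1],(400,400),interpolation=cv2.INTER_CUBIC)
    pts=[T2([g[0],g[1],th],(x,0,g[2]*1000+z))[0] for x,z in((-56,-20),(-56,-32),(-56,-84),(-56,-96),(-45,-108),(45,-108),(-45,-12),(45,-12))]
    for X in pts+[T2([.5203,-.0451,.0048],(-85,120,z))[0] for z in(96,108,32)]:
        q=((proj(n,X)-[u-w,v-w]+.5)*400/66).astype(int); cv2.circle(c,tuple(int(k) for k in q),2,(255,0,255),-1)
    C.append(c)
cv2.imwrite('pics/z5.png',np.hstack(C))
E
```

```text
time_s: 15.6
position: [0.4903, 0.1248, 0.1425]
ee_rot: [0.009, -3.142, -0.0]
wrist_force: [0.1, 0.5, -0.1]
grip_width: 0.109
grasp_force: 40.3
t 15.6 p [0.4903 0.1248 0.1425] th -179.69 j6 0.12 F [ 0.1  0.5 -0.1] w 0.109 g 40.3
.4921,.0748,.1443,180.3 t(cm) [-0.15 -5.   -0.18] r [ 0. -0.  0.]
```

View pics/z5.png

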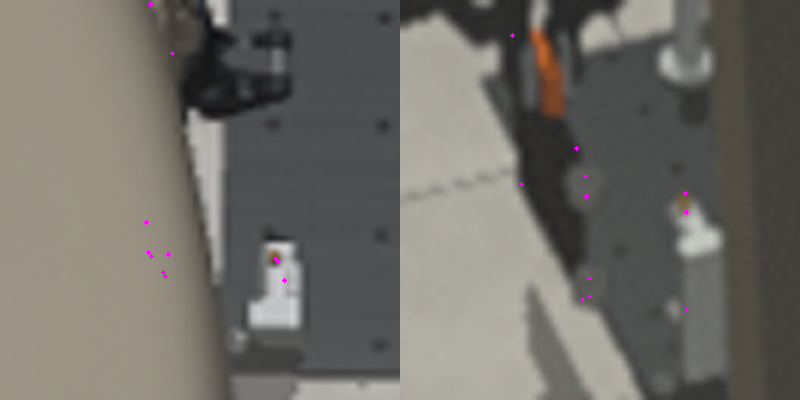

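Side view: the knuckles at crop (583,187) and (588,290) match the prediction within about 0.4 px, and so does the upper pin (684,200). Moving in over the pins.

```bash
python3 -m inch '[{"claw":1,"tx":-0.15,"ty":-1.2,"tz":-0.15,"rx":0,"ry":0,"rz":0},{"claw":1,"tx":-0.15,"ty":-2.5,"tz":-0.15,"rx":0,"ry":0,"rz":0},{"claw":1,"tx":-0.15,"ty":-3.7,"tz":-0.15,"rx":0,"ry":0,"rz":0},{"claw":1,"tx":-0.15,"ty":-4.6,"tz":-0.15,"rx":0,"ry":0,"rz":0},{"claw":1,"tx":-0.15,"ty":-5,"tz":-0.15,"rx":0,"ry":0,"rz":0},{"claw":1,"tx":-0.15,"ty":-5,"tz":-0.15,"rx":0,"ry":0,"rz":0},{"claw":1,"tx":-0.15,"ty":-5,"tz":-0.15,"rx":0,"ry":0,"rz":0}]'
python3 go.py .4921,.0748,.1343,180.3
python3 - <<'E'
from fit import *
o=get_obs();p=o['position'];m=R.from_rotvec(o['ee_rot']).as_matrix();th=np.arctan2(m[1,0],m[0,0])+np.pi
g=p+[-.0014*np.cos(th),-.0014*np.sin(th),.0137]; C=[]
for n,w,s in(('top',25,8),('side',25,8)):
    im,d=get_image(n); np.savez(n+'4',im=im,d=d); u,v=proj(n,T2([.5203,-.0451,.0048],(-75,125,90))[0]).astype(int)
    c=cv2.resize(im[v-w:v+w,u-w:u+w,::-1],None,fx=s,fy=s,interpolation=cv2.INTER_CUBIC)
    pts=[T2([g[0],g[1],th],(x,0,g[2]*1000+z))[0] for x,z in((-56,-20),(-56,-32),(-56,-84),(-56,-96))]
    for X in pts+[T2([.5203,-.0451,.0048],(-85,120,z))[0] for z in(96,108,32)]:
        q=((proj(n,X)-[u-w,v-w]+.5)*s).astype(int); cv2.circle(c,tuple(int(k) for k in q),2,(255,0,255),-1)
    C.append(c)
cv2.imwrite('pics/z6.png',np.hstack(C))
E
```

```text
time_s: 16.58
position: [0.492, 0.0741, 0.1441]
ee_rot: [0.007, -3.142, -0.0]
wrist_force: [-0.7, 1.3, -0.5]
grip_width: 0.106
grasp_force: 40.3
t 16.57 p [0.492  0.0741 0.1441] th -179.74 j6 0.01 F [-0.7  1.3 -0.5] w 0.106 g 40.3
.4921,.0748,.1343,180.3 t(cm) [-0.01  0.07  0.98] r [ 0. -0. -0.]
```

View pics/z6.png

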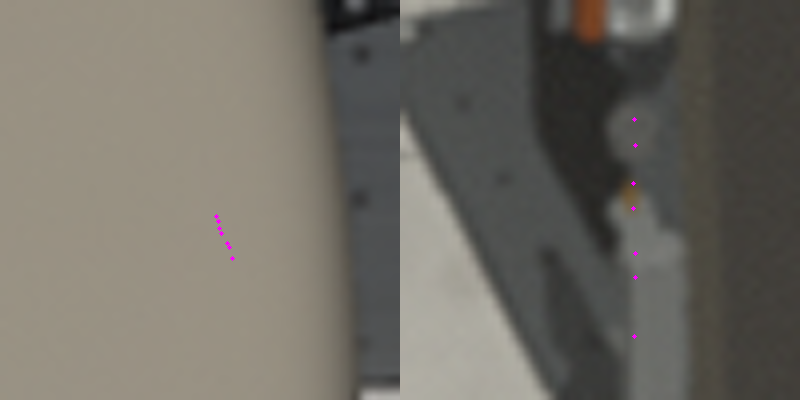

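The side view shows the upper knuckle (crop 632,130) right above the pin (629,193), aligned to about 1 mm. Lowering with a +0.7 mm y correction.

```bash
python3 -m inch '[{"claw":1,"tx":0,"ty":0.07,"tz":0.5,"rx":0,"ry":0,"rz":0},{"claw":1,"tx":0,"ty":0.07,"tz":1,"rx":0,"ry":0,"rz":0},{"claw":1,"tx":0,"ty":0.07,"tz":1.4,"rx":0,"ry":0,"rz":0},{"claw":1,"tx":0,"ty":0.07,"tz":1.7,"rx":0,"ry":0,"rz":0},{"claw":1,"tx":0,"ty":0.07,"tz":2.0,"rx":0,"ry":0,"rz":0},{"claw":1,"tx":0,"ty":0.07,"tz":2.0,"rx":0,"ry":0,"rz":0}]'
python3 go.py .4921,.0748,.1143,180.3
```

```text
time_s: 17.42
position: [0.4918, 0.0747, 0.1238]
ee_rot: [0.007, -3.141, -0.0]
wrist_force: [-0.2, 0.4, -0.7]
grip_width: 0.108
grasp_force: 40.3
t 17.43 p [0.4918 0.0747 0.1238] th -179.75 j6 0.02 F [-0.2  0.4 -0.7] w 0.108 g 40.3
.4921,.0748,.1143,180.3 t(cm) [-0.03  0.01  0.95] r [ 0.  -0.  -0.1]
```

No resistance; continuing slowly.

```bash
for i in 1 2 3; do python3 -m inch '[{"claw":1,"tx":0,"ty":0,"tz":0.15,"rx":0,"ry":0,"rz":0},{"claw":1,"tx":0,"ty":0,"tz":0.3,"rx":0,"ry":0,"rz":0},{"claw":1,"tx":0,"ty":0,"tz":0.3,"rx":0,"ry":0,"rz":0}]'|egrep 'posi|wrist'; done
```

```text
position: [0.492, 0.0747, 0.121]
wrist_force: [-0.1, -0.0, -1.3]
position: [0.492, 0.0747, 0.118]
wrist_force: [0.7, -0.8, -1.1]
position: [0.492, 0.0747, 0.115]
wrist_force: [-0.2, -0.7, -0.9]
```

```bash
for i in 1 2; do python3 -m inch '[{"claw":1,"tx":0,"ty":0,"tz":0.1,"rx":0,"ry":0,"rz":0},{"claw":1,"tx":0,"ty":0,"tz":0.1,"rx":0,"ry":0,"rz":0}]'|egrep 'posi|wrist'; done
python3 go.py
```

```text
position: [0.4921, 0.0747, 0.1142]
wrist_force: [1.2, 0.2, -0.4]
position: [0.4925, 0.0747, 0.114]
wrist_force: [-0.8, 0.0, 4.8]
t 19.05 p [0.4925 0.0747 0.114 ] th -179.75 j6 0.02 F [-0.8  0.   4.8] w 0.107 g 41.2
```

Seated at the expected height (0.114) with 5 N contact. Release and retreat.

```bash
python3 -m inch '[{"claw":0.9,"tx":0,"ty":0,"tz":0,"rx":0,"ry":0,"rz":0},{"claw":0.85,"tx":0,"ty":0,"tz":0,"rx":0,"ry":0,"rz":0},{"claw":0.75,"tx":0,"ty":0,"tz":0,"rx":0,"ry":0,"rz":0},{"claw":0.6,"tx":0,"ty":0,"tz":0,"rx":0,"ry":0,"rz":0},{"claw":0.5,"tx":0,"ty":0,"tz":0,"rx":0,"ry":0,"rz":0},{"claw":0.5,"tx":0,"ty":0,"tz":0,"rx":0,"ry":0,"rz":0}]'
python3 -m inch '[{"claw":0.5,"tx":0,"ty":0,"tz":-1.5,"rx":0,"ry":0,"rz":0},{"claw":0.5,"tx":0,"ty":0,"tz":-4,"rx":0,"ry":0,"rz":0},{"claw":0.5,"tx":0,"ty":0,"tz":-9,"rx":0,"ry":0,"rz":0},{"claw":0.5,"tx":0,"ty":0,"tz":-14,"rx":0,"ry":0,"rz":0},{"claw":0.5,"tx":0,"ty":-6,"tz":-14,"rx":0,"ry":0,"rz":0},{"claw":0.5,"tx":0,"ty":-12,"tz":-14,"rx":0,"ry":0,"rz":0},{"claw":0.5,"tx":0,"ty":-18,"tz":-14,"rx":0,"ry":0,"rz":0},{"claw":0.5,"tx":0,"ty":-24,"tz":-14,"rx":0,"ry":0,"rz":0}]'
python3 -m inch '[{"claw":0.5,"tx":0,"ty":-6,"tz":0,"rx":0,"ry":0,"rz":0},{"claw":0.5,"tx":4,"ty":-12,"tz":0,"rx":0,"ry":0,"rz":0},{"claw":0.5,"tx":4,"ty":-18,"tz":0,"rx":0,"ry":0,"rz":0},{"claw":0.5,"tx":4,"ty":-24,"tz":0,"rx":0,"ry":0,"rz":0},{"claw":0.5,"tx":4,"ty":-24,"tz":0,"rx":0,"ry":0,"rz":0},{"claw":0.5,"tx":4,"ty":-24,"tz":0,"rx":0,"ry":0,"rz":0}]'
python3 - <<'E'
from fit import *
C=[]
for n,w,s in(('top',57,7/2),('side',40,5)):
    im,d=get_image(n); np.savez(n+'5',im=im,d=d); u,v=proj(n,T2([.5203,-.0451,.0048],(0,0,60) if n=='top' else (-60,100,80))[0]).astype(int)
    C.append(cv2.resize(im[v-w:v+w,u-w:u+w,::-1],(400,400),interpolation=cv2.INTER_CUBIC)); P=cloud(n,d)
    O=orange(im)>.5; O[:,:]=O&(P[...,0]>.4)&(P[...,0]<.6)&(abs(P[...,1]-.08)<.1)&(P[...,2]>.09)&(P[...,2]<.2); print(n,O.sum(),np.percentile(P[O],[50,95],axis=0).round(4) if O.any() else '')
cv2.imwrite('pics/z7.png',np.hstack(C)); t=np.load('top5.npz')['im']; t0=np.load('top0.npz')['im']
for nm,(u,v) in dict(dish=(344,188),can=(451,163),cube=(226,138)).items(): print(nm,np.abs(t[v-12:v+12,u-12:u+12].astype(int)-t0[v-12:v+12,u-12:u+12]).mean().round(2))
E
```

```text
time_s: 19.8
position: [0.492, 0.0747, 0.113]
ee_rot: [0.007, -3.141, 0.0]
wrist_force: [0.7, -0.8, 0.3]
grip_width: 0.5
grasp_force: 0.0
time_s: 20.8
position: [0.4932, -0.1673, 0.2547]
ee_rot: [-0.007, 3.139, -0.001]
wrist_force: [0.5, 0.1, -0.3]
grip_width: 0.499
grasp_force: 0.0
time_s: 21.55
position: [0.4539, -0.4056, 0.2536]
ee_rot: [-0.005, 3.141, 0.001]
wrist_force: [0.2, 0.1, -0.2]
grip_width: 0.504
grasp_force: 0.0
top 81 [[0.4933 0.0761 0.1369]
 [0.5131 0.0811 0.1419]]
side 74 [[0.4859 0.079  0.1305]
 [0.5111 0.0817 0.1392]]
dish 1.59
can 1.41
cube 1.57
```

View pics/z7.png

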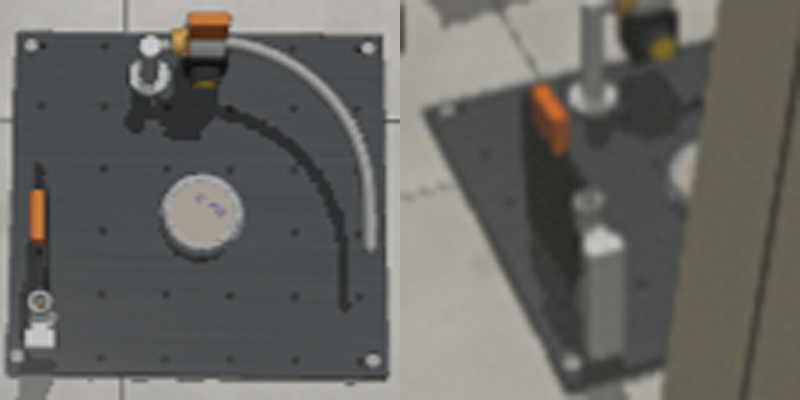

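The final view shows the shield hung on the pins (pin inside the knuckle at crop (40,300), bar top at z≈0.140 where 0.141 is expected). The lamp is at the collar facing the dish, and the dish, can and cube are unchanged.

```bash
python3 -c "
from workcell import *
print(job_done())"
```

```text
the job is handed in; nothing more can be done
None
```

The job is handed in at about 22 s of the 67 s limit: the lamp hangs against the brass collar with its lens facing the dish, the shield is fully down on both hinge pins, and before/after pictures show the dish, can and cube unmoved.

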